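# Cover the tube rack and hold the reader's shutter open at the green mark

## Task

Get the rack of sample tubes in the white reader ready to scan: first lower the reader's blue-framed lid gently until it is fully closed, without slamming it. Then, with the gripper, pull the spring-return shutter slide out by its black upright handle until its red pointer stands on the green mark (not the blue one), and finish while still holding it there: do not let go at the end, because it springs back by itself. Leave all the racks, the bottle, the scanner and the mouse where they stand.

Things in the scene. Friction and masses are not known exactly. Their poses are not given: they have to be found in the camera images.
- reader: tube-rack reader, fixed: white open-topped housing 170 (x) x 220 (y) x 90 mm high with a bay. Origin: centre of its underside on the table; own x points to the hinge side (away from the robot at yaw 0), z up. A grey rail plate (own x -82 to -3 mm, 12 mm high) sticks out from its right (-y) side, own y -110 to -300 mm; the shutter slide runs on it towards own -y.
- lid (a joint): lid angle in rad: 0 closed (flat on the housing), grows as it opens upward. Starts at 0.6 to 1.0. The stiff hinge keeps the lid wherever it is left; 1 to 3 N near its front edge moves it down, and it stops at 0. Panel 170 (hinge to front) x 220 x 8 mm, blue frame with smoky clear pane; black tab 28 mm deep x 70 mm wide x 8 mm at the middle of its front edge.
- lid_hinge (a point): on the lid's hinge line (parallel to the reader's y), middle of its width: top far edge of the housing, 85 mm from the reader's origin along own x, 90 mm above the table. The lid's underside passes through it. Its axes turn with the lid.
- lid_edge (a point): point on the lid's outer (upper) face, middle of its width, 155 mm from the hinge and 15 mm in from the front edge: a good place to push. It moves with the lid; when closed it lies 98 mm above the table.
- slide (a joint): how far the shutter slide is pulled out, in m: 0 home (start), end stop at 0.080. A return spring pulls it home: about 3.6 N at 0 rising by 1.2 N per 10 mm (about 11 N at 0.064).
- handle (a point): middle of the slide's black upright handle, 50 mm above the table: a blade 30 mm (reader's x) x 14 mm (reader's y), reaching from 23 to 73 mm above the table, on a black 36 x 36 mm carriage. At home it is 58 mm clear of the reader's side wall; pulling moves it along the reader's own -y. Axes parallel to the reader's.
- pointer (a point): tip of the slide's red pointer (6 mm wide), on the carriage's robot side: 30 mm from the handle's centre along the reader's own -x, level with it along own y, 21 mm above the table; moves with the slide. Axes parallel to the reader's.
- mark_green: green mark: a fixed green clip on the rail plate, 20 mm (x) x 12 mm along the travel (y) x 8 mm high; origin: centre of its underside, 12 mm above the table; axes parallel to the reader's. The pointer stands on it when, along the reader's y, it is within half the clip's width (6 mm) of its centre. Needs a pull of 26 to 36 mm or 54 to 64 mm, depending on the start.
- mark_blue: the blue mark, a clip just like the green one (for another tube size; not wanted here). It takes whichever of the two places the green one does not.
- rack_in: orange rack with grey-capped tubes, 86 x 126 mm, 53 mm high, loose in the reader's bay (floor 30 mm above the table). Origin: centre of its underside.
- rack_orange: loose red-orange rack with grey-capped tubes, 86 x 126 mm, 53 mm high, on the table behind the rail plate (on its own +x side). Origin: centre of its underside.
- rack_pink: loose pink-red tube rack, half filled, 86 x 126 mm, 53 mm high, on the table. Origin: centre of its underside.
- bottle: loose amber reagent bottle with blue cap, 64 mm across, 130 mm high. Origin: centre of its underside.
- scanner: loose black hand scanner with yellow trigger upright on a grey round foot 90 mm across, 136 mm high. Origin: centre of its underside.
- mouse: loose black computer mouse, 100 x 58 x 31 mm, lying on the table. Origin: centre of its underside.

How it is judged:
On the way, in this order (a step that is already met when the one before it is completed fails the run):
1. the lid is closed while the slide is still home (value of joint lid below 0.05 rad and value of joint slide below 0.012 m), for 0.2 s.
2. with the lid closed, the slide's pointer is on the green mark, held by the fingers (value of joint lid below 0.05 rad and y of pointer in the frame of mark_green between -0.006 and 0.006 m and contact force between the fingers and slide above 2 N), for 0.4 s.
At the end, for the whole second after the job is handed in: The lid is closed (under 0.05 rad), and the fingers hold the slide still (over 2 N of contact, slower than 10 mm/s) with its pointer within 6 mm of the green mark's centre along the slide's travel (all of step 2 and velocity of joint slide between -0.01 and 0.01 m/s); the arm keeps its last pose, push and grip.
It fails at once if the lid is slammed (faster than 3.5 rad/s) (velocity of joint lid below -3.5 rad/s).
It fails at once if a rack, the bottle, the scanner or the mouse is disturbed (moved over 30 mm) (distance of any of rack_in, rack_orange, rack_pink, bottle, scanner, mouse from where it was at the start of the episode above 0.03 m).
It also fails if it takes over 48 s, if anything falls off the work surface, if the arm or the gripper's body presses on something with over 40 N, if the wrist force passes 120 N, or if a joint passes its speed limit or range.

## Robot

A 7-joint arm with a two-finger parallel gripper is mounted at the origin on the work surface. World frame = base frame: x ahead of the robot, y to its left, z up, the work surface at z = 0. Lengths are in m, angles in rad, forces in N, time in s.
With the tool pointing down it reaches from about 0.4 to 0.875 m from the base axis. Payload 19.3 kg.
Tool frame: the origin (TCP) lies on the centre line of the jaws, within the pads' length; the fingertips stand 22 mm ahead of it and the grasp point (between the pads) lies 3 mm ahead of it; z points along the fingers, y is the line along which they close (so a half turn about z gives the same grasp; the last joint's range is limited). The gripper opens to 85 mm and grips with 20 to 120 N. Pads are 22 mm wide; open, the fingers measure 114 mm over their backs; the gripper's body (76 mm by 85 mm) begins 54 mm behind the grasp point. The pads swing forward as they close: fully open they stand 13 mm farther back than shut.
Start: joints at [-1.233, 0.521, -0.036, 1.599, 0.021, 1.021, -0.113], TCP at [0.248, 0.574, 0.214] pointing down, gripper open.
Joint ranges: [-2.91, 2.91], [-0.3, 2.13], [-1.5, 1.42], [0.17, 2.43], [-1.26, 4.41], [0.16, 1.93], [-2.52, 2.52]. Speed limits (rad/s): [1.89, 1.89, 2.39, 2.39, 3.01, 3.01, 3.01].

## Interface

Orientations are given as a rotation vector (axis times angle).
In Python, from workcell import ctrl gives the robot as it stands.
- The arm moves only by the tool servo_tool, never from a script. Its argument "series" is text: rows parted by semicolons, each of 6 numbers parted by spaces: the shift along the tool's x, y, z as a fraction of full scale, then the turn, a rotation vector about the tool's x, y, z as a fraction of full scale. A call has 1 to 5 rows; each row shifts and turns the commanded pose from where the row before left it, along the tool's axes as they then stand; what a row does not reach is not made up. Full scale, the value 1, is 12 cm for a shift and 90 degrees for a turn. A row lasts 1/10 s, in which the tool goes at most 50 mm and 8.59 degrees, less where a joint would pass 70% of its speed; a pose out of reach is approached as far as the arm can. A call with a number of a shift or a turn outside -1 to 1 is refused whole. A call with a gripper value outside its range is refused whole. "jaw" is the opening, from -1 (shut) to 1 (fully open), set as the call begins (left out, the last holds). The fingers move at their own pace and stop on an object; the grip force is fixed at half the most. Time passes only in rows, so rows that do not move let the fingers close. It gives the time, the measured TCP pose, the force, the opening and the grip force at its end, in the units of the state.
- ctrl.read_state(): the state, without advancing time (a new reading comes with each control period).
- ctrl.snapshot(name): name is "scene" or "top"; returns the picture (480x640x3 uint8, red, green, blue); there is no depth.
- ctrl.camera_params(name): a dict with "fx", "fy", "cx", "cy" (pixels), "eye" and "orientation" of the camera in the world. Camera axes: x right, y up, looking along -z (the intrinsics and any distortion apply to the point x, -y, -z); pixel columns grow to the right and rows downward; lengths in m; the calibration is good to about 2 mm. A picture is of the moment at which its call begins. camera_params takes no time and is no camera call.
- ctrl.job_done(): hands the job in; it is judged then, once.
The state is a dict: "time_s": time; "joint_pos": joint angles; "joint_vel": joint speeds; "joint_torque": joint torques, N m; "ee_pos": TCP position; "ee_rot": TCP orientation; "ft_force": force on the tool from outside, world axes, zero at the start; "wrist_torque": the same for the moment, N m; "gripper_width": finger opening in m; "finger_force": force on a finger pad.
Only numpy, scipy, OpenCV 4.12 (cv2) and the standard library are available. Lean on these libraries where they do the work, as an engineer would, in place of code of your own. Each camera call takes 0.05 s, during which the arm holds its last target. There are 200 camera calls.

## Working session

There is one attempt and no reset: what is moved stays moved. The work goes in short steps, Python scripts to look and compute and a tool call to move; the robot and the scene stay as the last step left them, time stands still between calls to the robot, and variables do not carry over. Pictures are saved under pics/ and viewed, at most 10 in all, crops included, and the job is handed in when it is done.

Besides the shell and the picture viewer there is one more tool, called after "Emit:" as name(argument=value, ...), one argument or row to a line, values as JSON. servo_tool: Moves the arm, as the interface text tells. Its arguments: {"type":"object","properties":{"series":{"type":"string"},"jaw":{"type":"number"}},"required":["series"]}

```bash
mkdir -p pics
python3 - <<'E'
from workcell import ctrl
import cv2
for n in("scene","top"):
    p=ctrl.snapshot(n); cv2.imwrite(f"pics/{n}0.png",p[:,:,::-1]); print(n,ctrl.camera_params(n))
s=ctrl.read_state(); print(s)
E
```

```text
scene {'fx': 589.1969999995774, 'fy': 589.1969999995774, 'cx': 312.02897472265, 'cy': 236.9402927642803, 'eye': array([ 1.23078499, -0.7219267 ,  1.3768398 ]), 'orientation': array([0.63292867, 0.26573385, 0.72795725])}
top {'fx': 619.3657890969907, 'fy': 619.3657890969907, 'cx': 317.05510630249483, 'cy': 240.47835675611995, 'eye': array([0.33278698, 0.02745371, 1.57939803]), 'orientation': array([ 0.06771076, -0.09731448, -1.58155432])}
{'time_s': 0.1, 'joint_pos': array([-1.23321355,  0.52191768, -0.03634114,  1.59992068,  0.02120404,
        1.02111622, -0.11279273]), 'joint_vel': array([-0.00068063, -0.00348799, -0.00084435, -0.0024356 ,  0.00028907,
       -0.00146057,  0.0012515 ]), 'joint_torque': array([ 3.70798938e-03, -9.28484988e+01,  1.98399514e+00, -3.70535338e+01,
        1.80966250e-02,  5.33351282e-03,  3.43079387e-05]), 'ee_pos': array([0.24776264, 0.57345891, 0.21341689]), 'ee_rot': array([-6.36072650e-01, -3.07638951e+00,  1.51985426e-03]), 'ft_force': array([-0.65116526,  0.41003253,  0.61352433]), 'wrist_torque': array([-0.01142381,  0.01695231, -0.03787535]), 'finger_force': 0.0, 'gripper_width': 0.08531456078443794}
```

View pics/scene0.png

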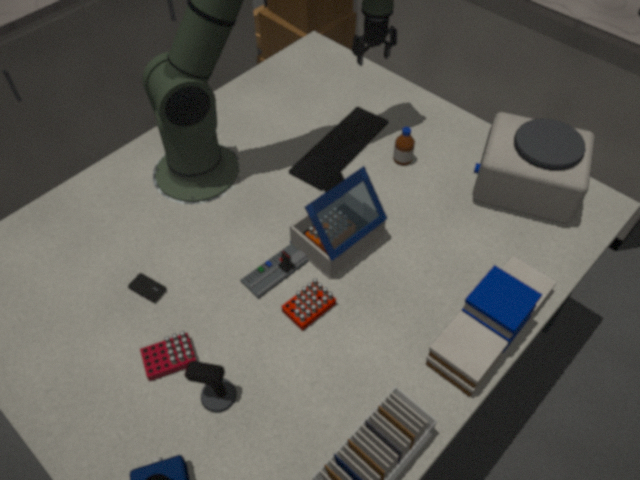

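View pics/top0.png

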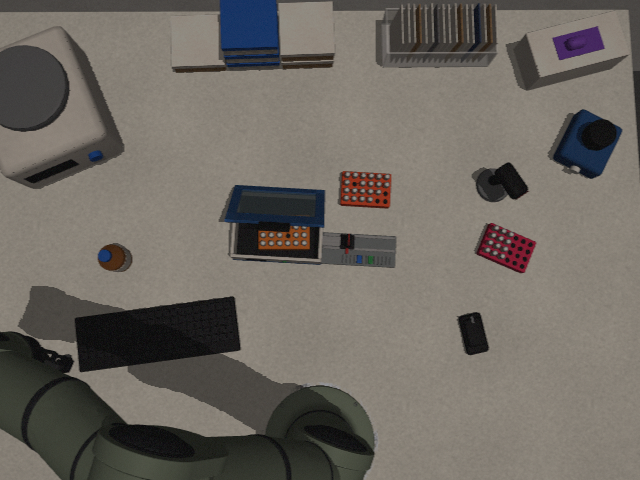

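The top view shows the reader at about (276,240), its lid leaning back, the handle at (347,241), the blue clip at (359,259) and the green one at (370,259), the far place. Next I measure these.

```bash
cat > h.py <<'E'
import numpy as np,cv2
from scipy.spatial.transform import Rotation as R
from workcell import ctrl
def ray(c,u,v):
    p=ctrl.camera_params(c); d=R.from_rotvec(p['orientation']).apply([(u-p['cx'])/p['fx'],-(v-p['cy'])/p['fy'],-1]); return p['eye'],d
def plane(c,u,v,z):
    e,d=ray(c,u,v); return e+d*(z-e[2])/d[2]
def px(c,P):
    p=ctrl.camera_params(c); q=R.from_rotvec(p['orientation']).inv().apply(np.array(P)-p['eye'])
    return p['cx']+p['fx']*q[...,0]/-q[...,2],p['cy']-p['fy']*q[...,1]/-q[...,2]
def blobs(im,lo,hi,roi,n=2):
    x0,y0,x1,y1=roi; h=cv2.cvtColor(im[y0:y1,x0:x1],cv2.COLOR_RGB2HSV)
    k,_,st,c=cv2.connectedComponentsWithStats(cv2.inRange(h,lo,hi)); o=sorted(range(1,k),key=lambda i:-st[i,4])[:n]
    return [(st[i,4],c[i]+[x0,y0],st[i,:4]+[x0,y0,0,0]) for i in o]
E
python3 - <<'E'
from h import *
t=cv2.imread('pics/top0.png')[:,:,::-1].copy(); s=cv2.imread('pics/scene0.png')[:,:,::-1].copy()
for c,im,roi in(('top',t,(325,228,400,272)),('scene',s,(236,240,312,300))):
  for n,lo,hi in(('g',(45,90,40),(80,255,255)),('b',(100,90,50),(125,255,255)),('r',(0,120,60),(8,255,255))):
    for a,q,b in blobs(im,lo,hi,roi): print(c,n,a,q,b,plane(c,*q,.02 if n!='r' else .021).round(4))
A=cv2.resize(t[170:280,215:405],None,fx=4,fy=4,interpolation=cv2.INTER_CUBIC)
cv2.imwrite('pics/c1.png',A[:,:,::-1])
B=cv2.resize(s[160:305,235:395],None,fx=4,fy=4,interpolation=cv2.INTER_CUBIC)
cv2.imwrite('pics/c2.png',B[:,:,::-1])
E
```

```text
top g 39 [370.05128205 259.41025641] [368 256   5   8] [ 0.4471 -0.1364  0.02  ]
top b 41 [358.80487805 258.73170732] [356 255   6   8] [ 0.4492 -0.1079  0.02  ]
top r 13 [346.30769231 250.84615385] [345 248   3   6] [ 0.4695 -0.0766  0.021 ]
top r 12 [348.5        237.33333333] [348 234   2   8] [ 0.5038 -0.0828  0.021 ]
scene g 22 [260.5 269. ] [258 267   6   5] [ 0.4502 -0.1366  0.02  ]
scene b 28 [268.32142857 263.39285714] [265 261   7   6] [ 0.4522 -0.108   0.02  ]
scene r 22 [294.04545455 297.81818182] [290 296   8   4] [ 0.5872 -0.1404  0.021 ]
scene r 16 [307.125 297.375] [305 294   7   6] [ 0.6122 -0.1151  0.021 ]
```

View pics/c1.png

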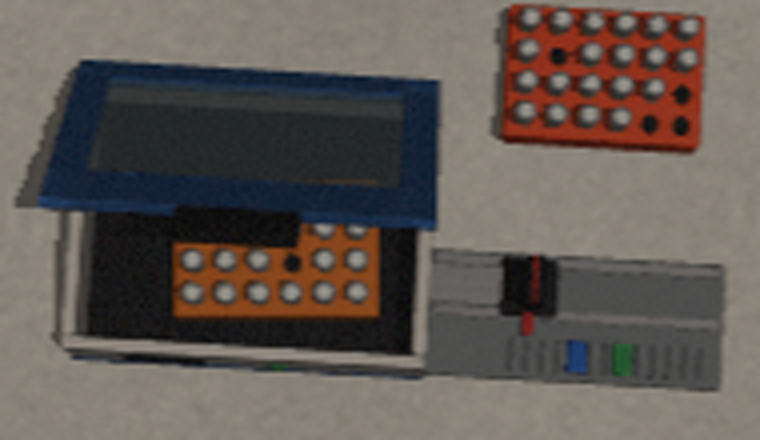

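View pics/c2.png

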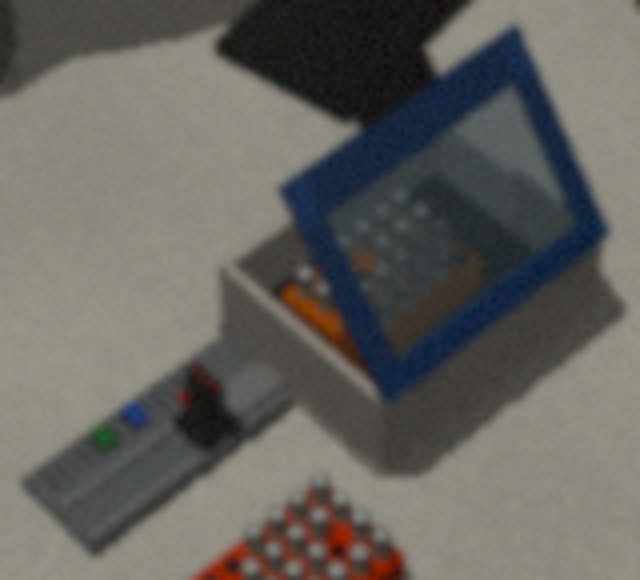

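The crops show the rail plate corners in the top image at about (394.7,267) and (395.5,236.5), and the near housing edge running from (232,258) to (321,264). I work out the reader pose and lid angle from these.

Run:
```python
from h import *
f=lambda x,y:(215+x/4-.375,170+y/4-.375)
g=lambda x,y:(235+x/4-.375,160+y/4-.375)
nr=plane('top',*f(719,388),.012);fr=plane('top',*f(722,266),.012);nl=plane('top',*f(428,375),.012)
print('rail',nr,fr,nl)
snr=plane('scene',*g(22,482),.012);sfr=plane('scene',*g(96,552),.012);print('scene rail',snr,sfr)
d=nl-nr;d2=fr-nr;print('yaw',np.arctan2(-d[0],d[1]),np.arctan2(d2[1],d2[0]),np.linalg.norm(d),np.linalg.norm(d2))
yaw=np.arctan2(-d[0],d[1]); 
for yaw in (-.04,-.05,-.06,-.07):
  M=np.array([[np.cos(yaw),-np.sin(yaw)],[np.sin(yaw),np.cos(yaw)]])
  o=(nr[:2]-M@[-.082,-.3]+fr[:2]-M@[-.003,-.3])/2
  o2=(snr[:2]-M@[-.082,-.3]+sfr[:2]-M@[-.003,-.3])/2
  print(yaw,o,o2)
  hous=[[-.085,-.11,.09],[-.085,.11,.09],[.085,.11,.09],[.085,-.11,.09]]
  W=lambda o,P:np.c_[np.array(P)[:,:2]@M.T+o,np.array(P)[:,2]]
  print('  near top corners own', [(M.T@(plane('top',*f(*q),.09)[:2]-o)).round(4) for q in((425,356),(68,335))], 'green own',(M.T@(np.array([.4487,-.1365])-o)).round(4),'blue',(M.T@(np.array([.4507,-.108])-o)).round(4),'ptr',(M.T@(np.array([.4695,-.0766])-o)).round(4),
   'carr', [(M.T@(plane('top',*f(*q),.023)[:2]-o)).round(4) for q in((503,313),(557,315))])
  # lid angle: front corners at hinge + 0.17*(-cos a, z sin a)
  for c,q,y in(('top',f(437,229),-.11),('top',f(42,207),.11),('scene',g(283,190),.11),('scene',g(385,398),-.11)):
    pass
  for a in (.6,.7,.8,.9,1.0):
    pts=W(o,[[.085-.17*np.cos(a)-k*np.sin(a),y,.09+.17*np.sin(a)+k*np.cos(a)] for y in(-.11,.11) for k in (0,.008)])
    if yaw==-.05:
      u,v=px('top',pts);print('   ',a,'top',np.c_[(u-215)*4+1.5,(v-170)*4+1.5].round(0).tolist())
      u,v=px('scene',pts);print('   ',a,'sc',np.c_[(u-235)*4+1.5,(v-160)*4+1.5].round(0).tolist())
```

```text
rail [ 0.42861933 -0.19866036  0.012     ] [ 0.50652277 -0.20264221  0.012     ] [ 0.43912374 -0.0139818   0.012     ]
scene rail [ 0.43172862 -0.19835205  0.012     ] [ 0.51179182 -0.20248492  0.012     ]
yaw -0.05681820344794273 -0.051068157534036755 0.18497706691146015 0.07800513160269663
-0.04 [0.52203386 0.0974092 ] [0.52622302 0.097642  ]
  near top corners own [array([-0.0723, -0.1107]), array([-0.0657,  0.1045])] green own [-0.0639 -0.2367] blue [-0.0631 -0.2081] ptr [-0.0455 -0.176 ] carr [array([-0.0386, -0.1607]), array([-0.0389, -0.1948])]
-0.05 [0.52501169 0.09684968] [0.52920085 0.09708248]
  near top corners own [array([-0.0742, -0.111 ]), array([-0.0697,  0.1042])] green own [-0.0646 -0.2369] blue [-0.064  -0.2083] ptr [-0.0468 -0.176 ] carr [array([-0.04  , -0.1607]), array([-0.04  , -0.1948])]
    0.6 top [[429.0, 310.0], [429.0, 317.0], [39.0, 295.0], [37.0, 302.0]]
    0.6 sc [[235.0, 194.0], [230.0, 184.0], [464.0, 32.0], [459.0, 22.0]]
    0.7 top [[430.0, 289.0], [430.0, 297.0], [37.0, 274.0], [35.0, 282.0]]
    0.7 sc [[245.0, 189.0], [239.0, 179.0], [475.0, 2
[... 295 characters left out ...]
, 19.0], [496.0, 9.0]]
    1.0 top [[434.0, 214.0], [434.0, 225.0], [32.0, 198.0], [30.0, 209.0]]
    1.0 sc [[283.0, 186.0], [276.0, 176.0], [517.0, 19.0], [510.0, 9.0]]
-0.06 [0.52798378 0.09626041] [0.53217294 0.09649321]
  near top corners own [array([-0.0761, -0.1113]), array([-0.0738,  0.1039])] green own [-0.0652 -0.2371] blue [-0.0649 -0.2085] ptr [-0.048  -0.1761] carr [array([-0.0414, -0.1606]), array([-0.041 , -0.1948])]
-0.07 [0.53094982 0.09564144] [0.53513899 0.09587424]
  near top corners own [array([-0.078 , -0.1116]), array([-0.0778,  0.1036])] green own [-0.0658 -0.2373] blue [-0.0658 -0.2088] ptr [-0.0493 -0.1761] carr [array([-0.0428, -0.1606]), array([-0.0421, -0.1948])]
```

Emit:
servo_tool(
  series="0 0 -0.25 0 0 -0.0555; 0 0 -0.25 0 0 -0.0555; 0 0 -0.25 0 0 -0.0555; 0 0 -0.25 0 0 -0.0555; 0 0 0 0 0 0",
  jaw=-1,
)

```text
time_s: 0.6
ee_pos: [0.2484, 0.5748, 0.3376]
ee_rot: [0.088, 3.139, 0.008]
ft_force: [0.4, -0.1, -1.1]
gripper_width: 0.0126
finger_force: 0.0
```

Emit:
servo_tool(
  series="-0.22 -0.32 0 0 0 0; -0.22 -0.32 0 0 0 0; -0.22 -0.32 0 0 0 0; -0.22 -0.32 0 0 0 0; -0.22 -0.32 0 0 0 0",
)

```text
time_s: 1.1
ee_pos: [0.3689, 0.3723, 0.3334]
ee_rot: [-0.094, -3.14, 0.001]
ft_force: [0.8, 1.1, 0.1]
gripper_width: 0.0
finger_force: 0.0
```

Emit:
servo_tool(
  series="-0.22 -0.32 0 0 0 0; -0.22 -0.32 0 0 0 0; -0.22 -0.32 0 0 0 0; -0.22 -0.32 0 0 0 0; 0 0 0 0 0 0",
)

```text
time_s: 1.6
ee_pos: [0.4672, 0.2089, 0.3335]
ee_rot: [0.106, 3.139, -0.003]
ft_force: [-1.3, 1.1, -0.0]
gripper_width: 0.0
finger_force: 0.0
```

Emit:
servo_tool(
  series="-0.17 -0.225 0 0 0 0; -0.17 -0.225 0 0 0 0; -0.17 -0.225 0 0 0 0; -0.165 -0.225 0 0 0 0; 0 0 0 0 0 0",
)

```text
time_s: 2.1
ee_pos: [0.5405, 0.0979, 0.3331]
ee_rot: [-0.102, -3.14, 0.003]
ft_force: [-1.0, 0.1, 1.0]
gripper_width: 0.0
finger_force: 0.0
```

Run:
```python
from h import *
s=ctrl.read_state(); print(s['ee_pos'],s['ee_rot'])
a=ctrl.snapshot("scene"); A=cv2.resize(a[120:290,220:420],None,fx=4,fy=3.5,interpolation=cv2.INTER_CUBIC); cv2.imwrite('pics/c3.png',A[:,:,::-1])
```

```text
[0.54053919 0.09787107 0.33313234] [-1.02237002e-01 -3.13960139e+00  3.07383124e-03]
```

View pics/c3.png

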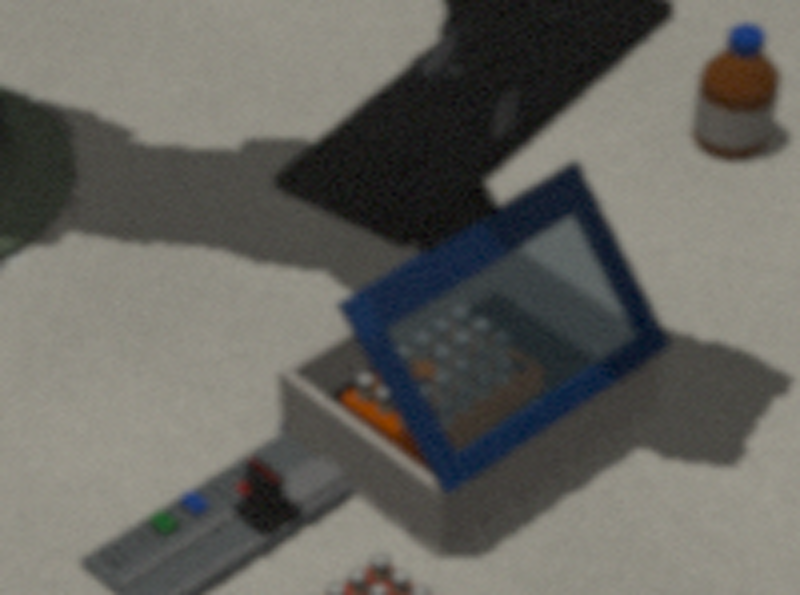

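The crop shows the lid unmoved (front edge (345,305)–(578,165) in the crop), but no gripper is visible, so I check where it should project and look at the whole frame.

Run:
```python
from h import *
s=ctrl.read_state(); print(px('scene',s['ee_pos']),px('top',s['ee_pos']),s['time_s'])
cv2.imwrite('pics/c4.png',np.hstack([cv2.resize(ctrl.snapshot(n),(400,300)) for n in('scene','top')])[:,:,::-1])
print(px('scene',ctrl.read_state()['ee_pos']))
```

```text
(np.float64(343.3874751486528), np.float64(160.75099210725074)) (np.float64(268.8236372313904), np.float64(203.98405917675245)) 2.15
(np.float64(343.76017379130036), np.float64(160.04619999482213))
```

View pics/c4.png

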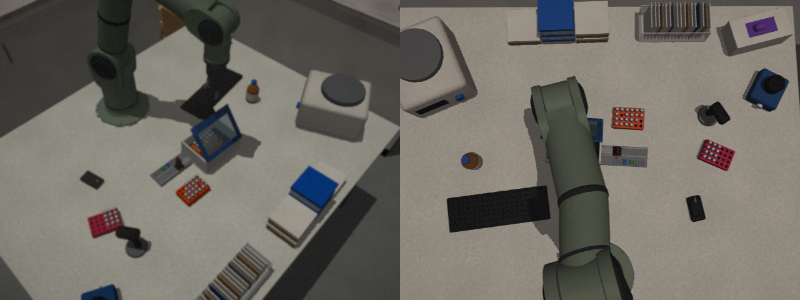

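The gripper is in view: its tip is near scene (338,155), dark against the keyboard. I go down onto the lid and follow it shut.

Emit:
servo_tool(
  series="0 0 0.17 0 0 0; 0 0 0.17 0 0 0; 0 0 0.17 0 0 0; 0 0 0.17 0 0 0; 0 0 0 0 0 0",
)

```text
time_s: 2.75
ee_pos: [0.5375, 0.103, 0.2502]
ee_rot: [-0.09, -3.137, 0.001]
ft_force: [-1.2, -1.0, -0.4]
gripper_width: -0.0001
finger_force: 0.0
```

Emit:
servo_tool(
  series="0.028 0 0.068 0 0 0; 0.028 0 0.068 0 0 0; 0.028 0 0.068 0 0 0; 0.028 0 0.068 0 0 0; 0.028 0 0.068 0 0 0",
)

```text
time_s: 3.25
ee_pos: [0.5221, 0.1032, 0.2111]
ee_rot: [0.093, 3.14, 0.0]
ft_force: [-0.1, 0.0, 1.2]
gripper_width: -0.0003
finger_force: 0.5
```

Emit:
servo_tool(
  series="0.028 0 0.07 0 0 0; 0.028 0 0.07 0 0 0; 0.028 0 0.07 0 0 0; 0.028 0 0.07 0 0 0; 0.028 0 0.07 0 0 0",
)

```text
time_s: 3.75
ee_pos: [0.5053, 0.1041, 0.1688]
ee_rot: [-0.093, -3.14, 0.0]
ft_force: [0.5, 0.3, 1.8]
gripper_width: -0.0001
finger_force: 0.5
```

Run:
```python
from h import *
s=ctrl.read_state(); print(s['ee_pos'],s['ft_force'])
a=ctrl.snapshot("scene"); A=cv2.resize(a[120:290,220:420],None,fx=4,fy=3.5,interpolation=cv2.INTER_CUBIC); cv2.imwrite('pics/c5.png',A[:,:,::-1])
```

```text
[0.50526448 0.10408621 0.16878057] [0.51111418 0.30703396 1.8290056 ]
```

View pics/c5.png

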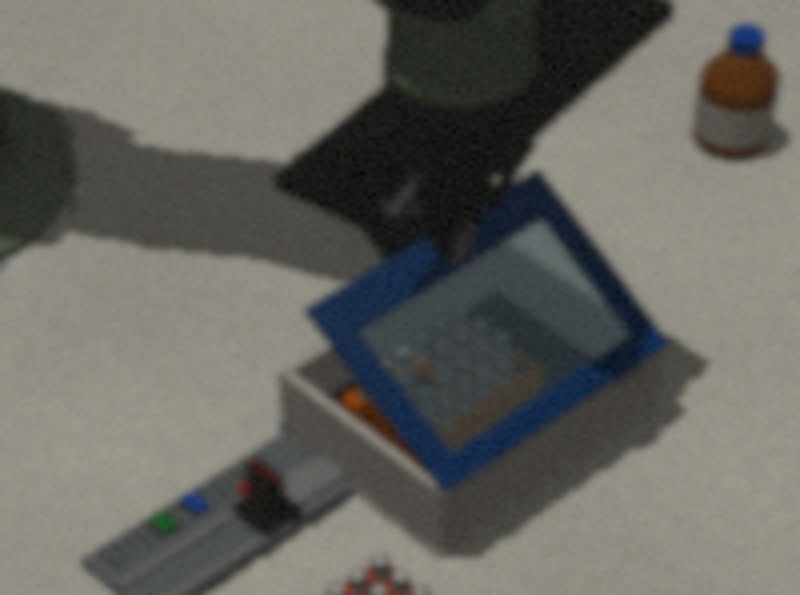

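The lid is coming down, with its front corner now at (310,312) in the crop and the fingertip on the frame at about (455,255). I continue.

Emit:
servo_tool(
  series="0.03 0 0.07 0 0 0; 0.03 0 0.07 0 0 0; 0.03 0 0.07 0 0 0; 0.03 0 0.07 0 0 0; 0.03 0 0.07 0 0 0",
)

```text
time_s: 4.3
ee_pos: [0.4872, 0.1052, 0.1268]
ee_rot: [-0.093, -3.14, 0.0]
ft_force: [0.7, 0.9, 0.8]
gripper_width: -0.0
finger_force: 0.4
```

Emit:
servo_tool(
  series="0 0 0.03 0 0 0; 0 0 0.03 0 0 0; 0 0 0 0 0 0",
)

```text
time_s: 4.6
ee_pos: [0.4876, 0.1051, 0.12]
ee_rot: [-0.093, -3.14, 0.0]
ft_force: [-0.4, -0.2, -0.2]
gripper_width: 0.0004
finger_force: 0.0
```

Emit:
servo_tool(
  series="0 0 0.02 0 0 0; 0 0 0.02 0 0 0; 0 0 0 0 0 0",
)

```text
time_s: 4.9
ee_pos: [0.4876, 0.1051, 0.1153]
ee_rot: [-0.093, -3.14, 0.0]
ft_force: [-0.1, -0.2, 1.0]
gripper_width: 0.0
finger_force: 0.0
```

Emit:
servo_tool(
  series="0 0 0.02 0 0 0; 0 0 0.02 0 0 0; 0 0 0 0 0 0",
)

```text
time_s: 5.2
ee_pos: [0.4875, 0.1051, 0.1104]
ee_rot: [-0.093, -3.14, 0.0]
ft_force: [0.4, 1.1, 1.0]
gripper_width: -0.0003
finger_force: 0.0
```

Run:
```python
from h import *
s=ctrl.read_state(); print(s['ee_pos'],s['ft_force'])
a=ctrl.snapshot("scene"); A=cv2.resize(a[120:290,220:420],None,fx=4,fy=3.5,interpolation=cv2.INTER_CUBIC); cv2.imwrite('pics/c6.png',A[:,:,::-1])
```

```text
[0.48748304 0.10511773 0.11038274] [0.40174046 1.05818986 1.01482407]
```

View pics/c6.png

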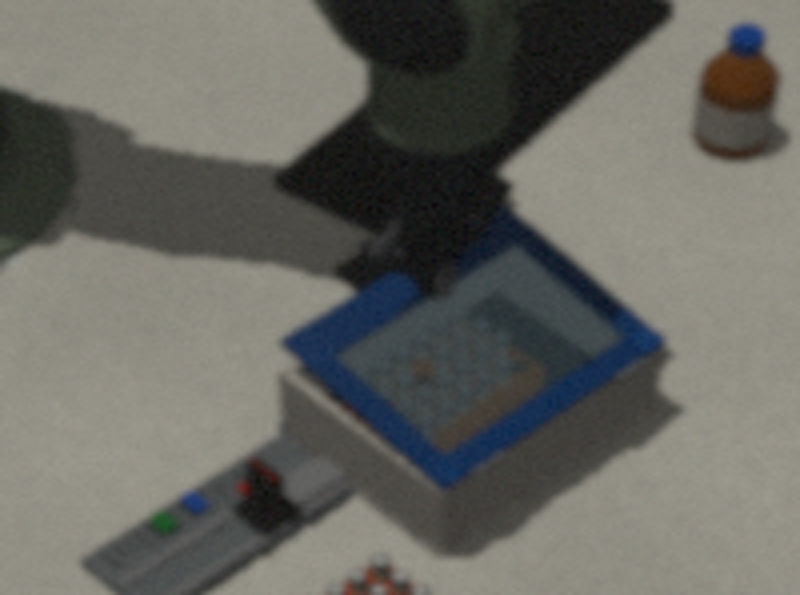

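The lid is nearly shut, with its front corner at (285,343) against the housing corner at (283,375). That leaves roughly 0.1 rad. I keep pushing until the force rises.

Emit:
servo_tool(
  series="0.01 0 0.03 0 0 0; 0.01 0 0.03 0 0 0; 0 0 0 0 0 0",
)

```text
time_s: 5.55
ee_pos: [0.4848, 0.1052, 0.103]
ee_rot: [-0.093, -3.139, 0.0]
ft_force: [0.2, -0.3, 0.0]
gripper_width: -0.0
finger_force: 0.0
```

Emit:
servo_tool(
  series="0 0 0.02 0 0 0; 0 0 0.02 0 0 0; 0 0 0 0 0 0",
)

```text
time_s: 5.85
ee_pos: [0.485, 0.1053, 0.0984]
ee_rot: [-0.093, -3.14, 0.0]
ft_force: [-0.5, 0.6, -0.2]
gripper_width: -0.0001
finger_force: 0.0
```

```bash
cat > lid.py <<'E'
from h import *
yaw=-.06;o=np.array([.531,.0964]);M=np.array([[np.cos(yaw),-np.sin(yaw)],[np.sin(yaw),np.cos(yaw)]])
def left(im):
    h=cv2.cvtColor(im,cv2.COLOR_RGB2HSV); m=cv2.inRange(h,(105,120,40),(125,255,255)); m[:,:282]=0;m[:,400:]=0;m[:180]=0;m[290:]=0
    k,l,st,c=cv2.connectedComponentsWithStats(m); i=1+np.argmax(st[1:,4]); ys,xs=np.where(l==i)
    return xs.min(), ys[xs==xs.min()].mean(), st[i], (xs[ys==ys.max()].mean(),ys.max())
def pred(a,k=.008,y=-.11+.22):
    p=np.array([.085-.17*np.cos(a)-k*np.sin(a),-.11]); return px('scene',np.r_[M@p+o,.09+.17*np.sin(a)+k*np.cos(a)])
E
python3 - <<'E'
from lid import *
for f in('scene0',): print(left(cv2.imread(f'pics/{f}.png')[:,:,::-1].copy()))
print(left(ctrl.snapshot('scene')))
for a in(1,.9,.7,.3,.2,.1,.05,0): print(a,np.round(pred(a),1),np.round(pred(a,0),1))
s=ctrl.read_state();print(s['ee_pos'],s['joint_torque'],s['ft_force'])
E
```

```text
(np.int64(307), np.float64(208.0), array([ 307,  180,   79,   80, 1455], dtype=int32), (np.float64(332.0), np.int64(259)))
(np.int64(292), np.float64(220.0), array([ 292,  184,   92,   75, 1237], dtype=int32), (np.float64(331.0), np.int64(258)))
1 [304.9 204.7] [306.6 207.3]
0.9 [301.5 204.3] [303.1 206.9]
0.7 [295.8 205.2] [297.2 207.8]
0.3 [289.3 213.3] [290.  215.5]
0.2 [288.7 216.4] [289.2 218.6]
0.1 [288.6 219.9] [288.9 221.9]
0.05 [288.6 221.8] [288.8 223.7]
0 [288.8 223.8] [288.9 225.6]
[0.48515944 0.1052582  0.09853623] [-1.74246635e-02 -7.67479491e+01  4.38355610e+00 -2.47235745e+01
 -2.79608197e-03 -8.16032127e-02  8.90239229e-03] [-0.44496276 -0.38742463 -1.31094727]
```

Run:
```python
from lid import *
a=ctrl.snapshot('scene');s=ctrl.read_state();p=s['ee_pos']
A=cv2.resize(a[170:270,275:400],None,fx=6,fy=6,interpolation=cv2.INTER_CUBIC)
A=cv2.convertScaleAbs(A,alpha=1.8)
for d in(0,.022):
    u,v=px('scene',p-[0,0,d]); print(u,v,(u-275)*6,(v-170)*6)
cv2.imwrite('pics/c7.png',A[:,:,::-1])
```

```text
327.98966960472444 209.7580772990391 317.93801762834664 238.54846379423452
327.9180931966948 214.7422861149161 317.50855918016896 268.4537166894967
```

View pics/c7.png

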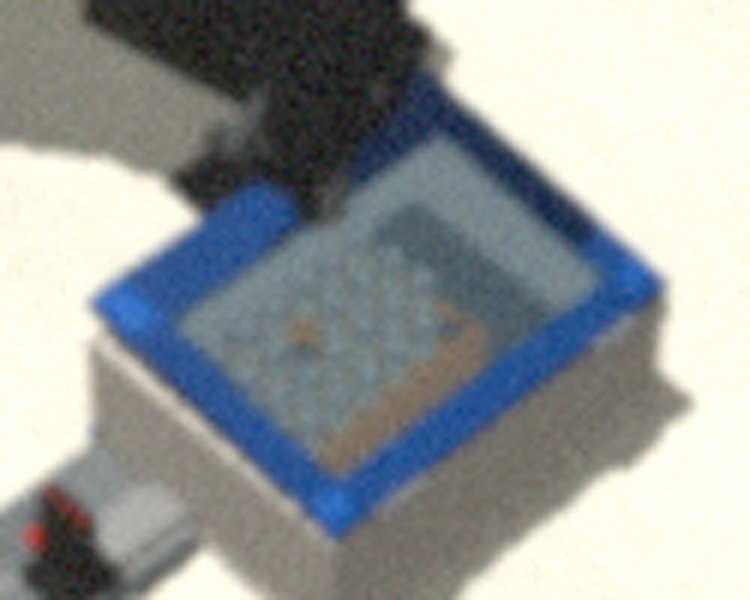

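The crop shows the dark fingertip ending on the front frame at about (325,215), while the reported TCP projects to (318,238). The fingertip seems higher than I assumed, so I check the earlier frames.

Run:
```python
from lid import *
for n,p in(('start',[.24776,.57346,.21342]),('c4',[.5405,.0979,.3331]),('c5',[.5053,.1041,.1688]),('c6',[.4875,.1051,.1104])):
    for d in(0,.022): print(n,d,np.round(px('scene',np.array(p)-[0,0,d]),1),np.round(px('top',np.array(p)-[0,0,d]),1))
im=cv2.imread('pics/scene0.png',0); 
c=im[40:72,350:402]; print((c<35).sum(0)); ys,xs=np.where(c<40); print('lowest dark',ys.max()+40,xs[ys==ys.max()]+350)
for n,(x0,y0,x1,y1) in(('c3',(400,200,520,260)),):
    pass
```

```text
start 0 [372.2  69.3] [ 53.6 348.7]
start 0.022 [371.8  75. ] [ 57.6 348. ]
c4 0 [343.1 161.4] [269.9 203.5]
c4 0.022 [342.8 167.6] [270.6 205.3]
c5 0 [333.3 197. ] [271.4 230.5]
c5 0.022 [333.2 202.4] [272.  231.7]
c6 0 [328.6 207.5] [272.4 240.9]
c6 0.022 [328.5 212.5] [272.9 241.8]
[ 0  1  6 11 13 14 15 15 19 22 19 16 15 13  9  7  7  8  9  7  7  7  7  6
  6  6  5  5  5  4  4  3  3  3  6 15 16 15  8  7  7  6  5  5  5  4  0  0
  0  0  0  0]
lowest dark 62 [359]
```

Three frames agree that the real fingertip is about 38 mm higher than nominal, so roughly TCP z + 16 mm. That fits a lid still open by about 0.12 rad, so I continue down gently.

Emit:
servo_tool(
  series="0 0 0.03 0 0 0; 0 0 0.03 0 0 0; 0 0 0.03 0 0 0; 0 0 0 0 0 0",
)

```text
time_s: 6.35
ee_pos: [0.485, 0.1052, 0.0873]
ee_rot: [-0.093, -3.14, 0.0]
ft_force: [-0.3, 0.9, 0.5]
gripper_width: -0.0
finger_force: 0.0
```

Emit:
servo_tool(
  series="0 0 0.02 0 0 0; 0 0 0.02 0 0 0; 0 0 0 0 0 0",
)

```text
time_s: 6.65
ee_pos: [0.4851, 0.1053, 0.0828]
ee_rot: [-0.093, -3.14, 0.0]
ft_force: [0.6, 0.5, 0.4]
gripper_width: -0.0
finger_force: 0.0
```

Run:
```python
from lid import *
a=ctrl.snapshot('scene');cv2.imwrite('pics/s8.png',a[:,:,::-1]);print(left(a));s=ctrl.read_state();print(s['ee_pos'],s['ft_force'],s['joint_pos'])
# front-left lid corner: edge profile, column 292..300 blue rows
h=cv2.cvtColor(a,cv2.COLOR_RGB2HSV)
for u in(292,296,300,305): 
    col=h[190:245,u]; b=[190+i for i,q in enumerate(col) if 103<q[0]<125 and q[1]>110]; print(u,b[:1],b[-1:])
```

```text
(np.int64(291), np.float64(224.0), array([ 291,  190,   93,   69, 1124], dtype=int32), (np.float64(330.5), np.int64(258)))
[0.48519876 0.10526093 0.08297798] [0.01076793 0.06201512 0.329301  ] [-0.4040357   0.52234158  0.09367512  2.04711407 -0.08573499  0.57586331
  1.26081417]
292 [223] [225]
296 [220] [229]
300 [217] [232]
305 [214] [237]
```

Emit:
servo_tool(
  series="0 0 0.02 0 0 0; 0 0 0.02 0 0 0; 0 0 0 0 0 0",
)

```text
time_s: 7.0
ee_pos: [0.4856, 0.1054, 0.0805]
ee_rot: [0.093, 3.139, 0.001]
ft_force: [-17.1, -2.8, 62.3]
gripper_width: -0.0001
finger_force: 30.6
```

The stop is reached: the lid is closed and the true fingertip z is TCP z + 17.5 mm. I lift, open partly and move over the handle at about (0.4955, -0.078).

Emit:
servo_tool(
  series="0 0 -0.06 0 0 0; 0 0 -0.28 0 0 0; 0 0 -0.28 0 0 0; 0 0 -0.28 0 0 0; 0 0 0 0 0 0",
)

```text
time_s: 7.5
ee_pos: [0.4871, 0.1058, 0.19]
ee_rot: [0.093, 3.135, 0.003]
ft_force: [0.1, 0.0, -0.2]
gripper_width: -0.0003
finger_force: 0.0
```

Emit:
servo_tool(
  series="-0.045 -0.38 0 0 0 0; -0.045 -0.38 0 0 0 0; -0.045 -0.38 0 0 0 0; -0.045 -0.38 0 0 0 0; 0 0 0 0 0 0",
  jaw=0.2,
)

```text
time_s: 8.0
ee_pos: [0.4955, -0.0842, 0.1861]
ee_rot: [0.104, 3.14, -0.003]
ft_force: [0.1, 1.6, 0.8]
gripper_width: 0.0512
finger_force: 0.0
```

Run:
```python
from lid import *
a=ctrl.snapshot('scene');b=ctrl.snapshot('top');cv2.imwrite('pics/s9.png',a[:,:,::-1]);cv2.imwrite('pics/t9.png',b[:,:,::-1])
s=ctrl.read_state();p=s['ee_pos'];print(p,s['ee_rot'],s['gripper_width'],s['ft_force'])
print('left',left(a))
H=np.r_[M@[-.025,-.176]+o,.073];print('handle',H,px('scene',H),'TCP px',px('scene',p),'tipTrue',px('scene',p+[0,0,.0175]))
A=cv2.resize(a[170:290,240:340],None,fx=5,fy=5,interpolation=cv2.INTER_CUBIC);A=cv2.convertScaleAbs(A,alpha=1.8)
B=cv2.resize(b[190:290,325:400],None,fx=4,fy=6,interpolation=cv2.INTER_CUBIC);B=cv2.convertScaleAbs(B,alpha=1.8)
cv2.imwrite('pics/c9.png',np.hstack([A,B])[:,:,::-1])
```

```text
[ 0.49577443 -0.0789288   0.18591707] [-9.62532526e-02 -3.13972466e+00  1.15868586e-04] 0.05147184440157279 [0.29317888 1.21158084 0.67511671]
left (np.int64(292), np.float64(224.0), array([ 292,  188,   92,   71, 1226], dtype=int32), (np.float64(330.0), np.int64(258)))
handle [ 0.49549132 -0.07778419  0.073     ] (np.float64(285.71462524301154), np.float64(254.35722146616348)) TCP px (np.float64(283.45712856065495), np.float64(228.79758726309748)) tipTrue (np.float64(283.12051143818957), np.float64(224.52141815389118))
```

View pics/c9.png

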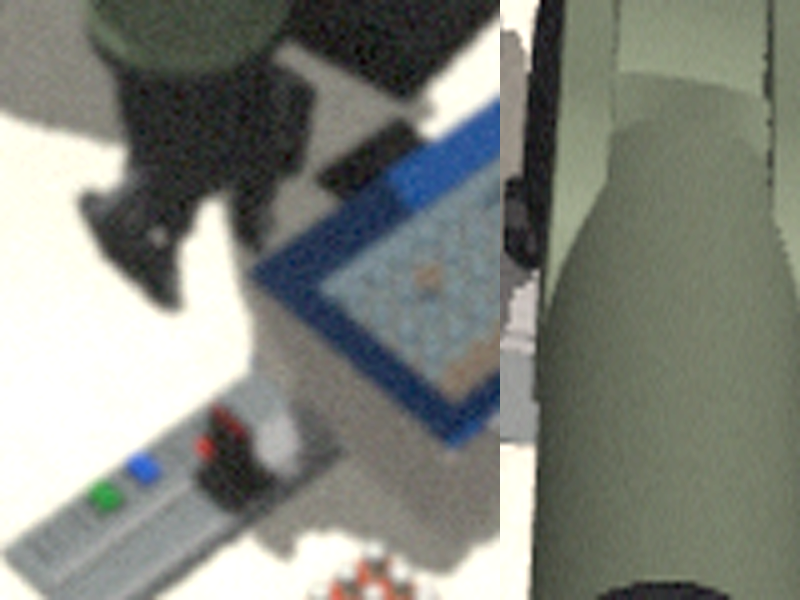

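The crop shows the lid shut and the fingertips at (170,305) and (255,245). Their midpoint matches the TCP + 17.5 mm prediction, and the blade top is at (230,420), where I predicted it. I descend.

Emit:
servo_tool(
  series="0 0 0.28 0 0 0; 0 0 0.28 0 0 0; 0 0 0.28 0 0 0; 0 0 0.28 0 0 0; 0 0 0 0 0 0",
)

```text
time_s: 8.6
ee_pos: [0.4938, -0.0764, 0.0487]
ee_rot: [-0.089, -3.134, -0.001]
ft_force: [-0.1, 0.3, -0.3]
gripper_width: 0.0511
finger_force: 0.0
```

Emit:
servo_tool(
  series="0 0 0.1 0 0 0; 0 0 0.1 0 0 0; 0 0 0 0 0 0",
)

```text
time_s: 8.9
ee_pos: [0.4959, -0.0778, 0.0275]
ee_rot: [-0.092, -3.14, -0.0]
ft_force: [-0.3, -0.5, 1.0]
gripper_width: 0.0511
finger_force: 0.0
```

Down 9 mm more, then close.

Emit:
servo_tool(
  series="0 0 0.04 0 0 0; 0 0 0.035 0 0 0; 0 0 0 0 0 0",
)

```text
time_s: 9.2
ee_pos: [0.496, -0.0781, 0.0188]
ee_rot: [-0.093, -3.14, -0.0]
ft_force: [0.3, 0.5, -0.6]
gripper_width: 0.0511
finger_force: 0.0
```

Emit:
servo_tool(
  series="0 0 0 0 0 0; 0 0 0 0 0 0; 0 0 0 0 0 0; 0 0 0 0 0 0; 0 0 0 0 0 0",
  jaw=-1,
)

```text
time_s: 9.7
ee_pos: [0.4962, -0.0777, 0.0192]
ee_rot: [0.093, 3.14, 0.001]
ft_force: [-0.9, 2.5, 4.5]
gripper_width: 0.0131
finger_force: 58.3
```

Gripped (13 mm). Pull 55 mm along tool -y, then measure.

Emit:
servo_tool(
  series="0 -0.09 0 0 0 0; 0 -0.09 0 0 0 0; 0 -0.09 0 0 0 0; 0 -0.09 0 0 0 0; 0 0 0 0 0 0",
)

```text
time_s: 10.2
ee_pos: [0.4932, -0.1214, 0.0192]
ee_rot: [-0.095, -3.14, -0.001]
ft_force: [-3.3, 8.8, 10.1]
gripper_width: 0.0132
finger_force: 59.4
```

Emit:
servo_tool(
  series="0 -0.05 0 0 0 0; 0 -0.05 0 0 0 0; 0 0 0 0 0 0; 0 0 0 0 0 0",
)

```text
time_s: 10.6
ee_pos: [0.4924, -0.132, 0.0192]
ee_rot: [-0.092, -3.139, -0.002]
ft_force: [-4.4, 10.3, 10.3]
gripper_width: 0.0133
finger_force: 59.6
```

Run:
```python
from lid import *
a=ctrl.snapshot('scene');b=ctrl.snapshot('top');cv2.imwrite('pics/s10.png',a[:,:,::-1])
s=ctrl.read_state();p=s['ee_pos'];print(p,s['ee_rot'],s['gripper_width'],s['ft_force'],s['finger_force'])
print('tcp own',M.T@(p[:2]-o),'left',left(a))
for c,im,roi in(('scene',a,(236,240,300,290)),('top',b,(325,228,400,272))):
  for n,lo,hi in(('g',(45,90,40),(80,255,255)),('b',(100,90,50),(125,255,255)),('r',(0,110,60),(8,255,255))):
    for ar,q,bb in blobs(im,lo,hi,roi): P=plane(c,*q,.021 if n=='r' else .02); print(c,n,ar,q.round(1),bb,P.round(4),(M.T@(P[:2]-o)).round(4))
A=cv2.resize(a[190:290,240:340],None,fx=6,fy=6,interpolation=cv2.INTER_CUBIC);cv2.imwrite('pics/c10.png',cv2.convertScaleAbs(A,alpha=1.8)[:,:,::-1])
s0=cv2.imread('pics/scene0.png')[:,:,::-1].copy()
for ar,q,bb in blobs(s0,(0,110,60),(8,255,255),(270,240,300,275)): P=plane('scene',*q,.021);print('home r',ar,q,bb,(M.T@(P[:2]-o)).round(4))
```

```text
[ 0.49243173 -0.13184351  0.0192012 ] [-9.21457831e-02 -3.13942007e+00 -2.43549813e-03] 0.013179524631576095 [-3.55074974 10.21929018  9.36378252] 59.59255278110504
tcp own [-0.02481247 -0.23014551] left (np.int64(292), np.float64(224.5), array([ 292,  187,   92,   72, 1290], dtype=int32), (np.float64(330.5), np.int64(258)))
home r 7 [280.57142857 258.71428571] [280 257   2   4] [-0.0543 -0.173 ]
home r 1 [287. 255.] [287 255   1   1] [-0.0515 -0.151 ]
```

Emit:
servo_tool(
  series="0 -0.025 0 0 0 0; 0 -0.03 0 0 0 0; 0 0 0 0 0 0; 0 0 0 0 0 0; 0 0 0 0 0 0",
)

```text
time_s: 11.2
ee_pos: [0.492, -0.1383, 0.0192]
ee_rot: [-0.092, -3.139, -0.003]
ft_force: [-4.1, 11.5, 10.3]
gripper_width: 0.0133
finger_force: 59.7
```

Run:
```python
from lid import *
a=ctrl.snapshot('scene');s=ctrl.read_state();p=s['ee_pos'];print('tcp own',M.T@(p[:2]-o),s['ft_force'],s['finger_force'],'left',left(a))
b=ctrl.snapshot('top')
for c,im in(('scene',a),('top',b)):
  for n,y,x,z in(('green',-.2372,-.065,.02),('blue',-.2087,-.065,.02),('ptr',-.237,-.05,.021)):
    u,v=px(c,np.r_[M@[x,y]+o,z]); u,v=int(round(u)),int(round(v)); print(c,n,u,v,im[v-2:v+3,u-2:u+3].reshape(-1,3).mean(0).round(),im[v,u-4:u+5:2].tolist())
```

```text
tcp own [-0.02488001 -0.23656885] [-4.64351421 10.75350611  9.67594074] 59.669294357299805 left (np.int64(292), np.float64(224.0), array([ 292,  188,   92,   71, 1299], dtype=int32), (np.float64(330.5), np.int64(258)))
scene green 261 269 [28. 29. 26.] [[28, 31, 28], [27, 27, 25], [25, 28, 22], [22, 23, 22], [29, 30, 28]]
scene blue 269 264 [26. 25. 25.] [[25, 29, 23], [25, 30, 28], [27, 23, 24], [25, 25, 22], [22, 24, 22]]
scene ptr 264 272 [26. 27. 25.] [[26, 26, 23], [25, 22, 17], [22, 23, 22], [29, 29, 27], [40, 41, 40]]
top green 370 258 [41. 44. 37.] [[40, 41, 37], [39, 40, 35], [42, 42, 36], [47, 47, 40], [45, 49, 41]]
top blue 359 257 [30. 47. 74.] [[88, 88, 87], [32, 56, 96], [31, 56, 97], [23, 23, 24], [35, 38, 33]]
top ptr 370 252 [36. 38. 33.] [[27, 29, 28], [33, 37, 33], [37, 39, 34], [40, 43, 35], [43, 46, 39]]
```

The clips are hidden behind the gripper now. The measured pull of 60.8 mm agrees with the measured green offset of about 61 mm. I hold briefly and hand in.

Emit:
servo_tool(
  series="0 0 0 0 0 0; 0 0 0 0 0 0; 0 0 0 0 0 0; 0 0 0 0 0 0; 0 0 0 0 0 0",
)

```text
time_s: 11.8
ee_pos: [0.492, -0.1382, 0.0192]
ee_rot: [-0.092, -3.139, -0.003]
ft_force: [-4.0, 11.6, 11.3]
gripper_width: 0.0135
finger_force: 59.7
```

```bash
python3 -c "
from workcell import ctrl
print(ctrl.read_state()['ee_pos']);print(ctrl.job_done())"
```

```text
[ 0.49199782 -0.13820469  0.01917484]
the job is handed in; nothing more can be done
None
```

The job is handed in with no verdict returned: the lid is closed, and the gripper is holding the slide 60.8 mm out, against a green mark measured at about 61 mm, though the gripper hid the pointer and the mark, so I couldn't confirm the final alignment by camera.

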